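# Roll the ink carriage to the index clip

### The job

Bring the loaded ink carriage along its runway to the refill place: put the hand into the gap between its two sprung black buffers, push it up to a brisk roll of about 0.12 m/s, then brake it from the other buffer so that it stands still with its yellow pointer level with the red index clip. Keep it under 0.25 m/s, never let it run into the red end stop or be thrown back (small corrections backwards only at a creep, under 0.04 m/s), keep the hand off the ink tins and leave the spray cans and mug alone; finish with the carriage at rest by itself and the hand lifted clear.

Things in the scene. Friction and masses are not known exactly. Their poses are not given: they have to be found in the camera images.
- bed: fixed aluminium runway 900 mm long (along its own y) and 130 mm wide on the table, plate top 24 mm above the table; origin on the table under its centre. The carriage rolls along bed +y towards the red end stop (rubber face at bed y = +420 mm); low steel stop at the other end. Lies roughly across the front of the robot, yaw within 0.15 rad
- carriage (a joint): travel of the carriage along bed +y, m; at 0.310 its front block meets the red end stop, at -0.02 the low stop. Rolls very freely: in all about 3.1 kg with tins (nominal, varies by up to a third), rolling drag 0.4 N per m/s, dry friction only 0.008 N, so it coasts for seconds
- gap (a point): centre of the carriage's open gap, 53 mm above the table, at bed y = carriage joint value - 155 mm. Below is the bare bed plate; at each end a black sprung buffer with a yellow face, behind it a blue end block 115 mm long, 124 mm wide, top 80 mm above the table, with an ink tin on it. The blocks are joined under the plate. Nothing on it is narrow enough to grip
- buffer_front_face (a point): centre of the front buffer's face, 53 mm above the table, at the +y (end stop) end of the gap; the face is 118 mm wide, 46 mm high (30 to 76 mm above the table), looks to bed -y; pushing it towards +y drives the carriage on. Relaxed, it is 110 mm from the gap centre (220 mm between the two faces)
- buffer_rear_face (a point): the same for the rear buffer at the -y end of the gap, face looks to bed +y; pushing it towards -y brakes the carriage or drives it back
- buffer_front (a joint): how far the front buffer is pressed in, m: 0 relaxed, 0.038 bottomed; soft spring 30 N/m without preload, damper 0.6 N s/m: a hand held still throws the carriage back
- buffer_rear (a joint): how far the rear buffer is pressed in, m; same spring, damper and stroke
- pointer (a point): outer end of the yellow pointer line on the +x side of the front end block, 30 mm above the table, on the carriage: bed x = +68 mm, bed y = joint value + 52.5 mm
- mark: red index clip 30 x 24 (along the runway) x 40 mm tall with a white centre line, standing fixed beside the runway's far (+x) edge; origin under its centre, axes along the bed's. The carriage is in place when the pointer is beside the clip, within half the clip's width (12 mm) of its centre line along bed y
- tin_front (a point): top centre of the squat green ink tin fixed on the front end block, 108 mm wide, 40 mm high, top 120 mm above the table; do not touch
- tin_rear (a point): top centre of the squat white ink tin fixed on the rear end block, same size; do not touch
- spray_black: loose dark grey spray can, 65 mm wide, 190 mm tall, behind the runway; leave alone
- spray_orange: loose orange spray can, same size, behind the runway; leave alone
- mug: loose white mug, 84 mm wide, 100 mm tall, behind the runway; leave alone
Mind the look-alikes: they are no part of the job. Of the things like the mark, leave any that is turquoise; of the rest the larger one is meant.

How it is judged (in metres and radians):
On the way, in this order (a step that is already met when the one before it is completed fails the run):
1. the carriage is rolling briskly (over 0.09 m/s) towards the clip, still short of it (velocity of joint carriage above 0.09 m/s and y of pointer in the frame of mark below -0.03 m), for 0.1 s.
2. the carriage stands still with its pointer at the clip (y of pointer in the frame of mark between -0.012 and 0.012 m and velocity of joint carriage between -0.01 and 0.01 m/s), for 1 s.
At the end, for the whole second after the job is handed in: The pointer is within 12 mm of the index clip's centre line along the runway and the carriage stands still (under 0.01 m/s), by itself, with the hand clear of it (all of step 2); the robot touches nothing.
It fails at once if the carriage runs into the red end stop (value of joint carriage above 0.305 m).
It fails at once if the carriage is thrown back (over 0.05 m/s backwards) (velocity of joint carriage below -0.05 m/s).
It fails at once if the carriage is hurled along (over 0.3 m/s) (velocity of joint carriage above 0.3 m/s).
It fails at once if the hand pushes on an ink tin (contact force between any of the arm, the fingers and carriage_c2 above 2 N or contact force between any of the arm, the fingers and carriage_c3 above 2 N).
It fails at once if a spray can or the mug is disturbed (distance of any of spray_black, spray_orange, mug from where it was at the start of the episode above 0.03 m).
It also fails if it takes over 38 s, if anything falls off the work surface, if the arm or the gripper's body presses on something with over 40 N, if the wrist force passes 120 N, or if a joint passes its speed limit or range.

### The arm

A 6-joint arm with a two-finger parallel gripper is mounted at the origin on the work surface. World frame = base frame: x ahead of the robot, y to its left, z up, the work surface at z = 0. Lengths are in mm, angles in degrees, forces in N, time in s.
With the tool pointing down it reaches from about 250 to 800 mm from the base axis. Payload 8.5 kg.
Tool frame: the origin (TCP) lies between the finger pads; the fingertips stand 8 mm ahead of it and the grasp point (between the pads) lies 11 mm behind it (env.tip_reach is the distance from the TCP to the fingertips, in mm); z points along the fingers, y is the line along which they close (so a half turn about z gives the same grasp; the last joint's range is limited). The gripper opens to 85 mm and grips with 20 to 120 N. Pads are 22 mm wide; open, the fingers measure 114 mm over their backs; the gripper's body (76 mm by 85 mm) begins 54 mm behind the grasp point. The pads swing forward as they close: fully open they stand 13 mm farther back than shut.
Start: joints at [67.093, 13.648, -0.773, 75.585, 0, 90], TCP at [204.329, 483.559, 239.276] pointing down, gripper open.
Joint ranges: [-152.45, 152.45], [-59.26, 108.67], [-65.41, 83.53], [-104.44, 129.93], [-82.83, 76.93], [-180, 180]. Speed limits (degrees/s): [127.2, 127.2, 159.86, 180, 180, 180].

### API

Orientations are given as a 3x3 rotation matrix whose columns are the frame's x, y, z axes.
In Python, from station import env gives the robot as it stands.
- The arm moves only by the tool send_rows, never from a script. Its argument "moves" is a list of rows, each an object of numbers: "tx", "ty", "tz": the shift along the tool's x, y, z scaled (see below); "twist": the turn about the tool's z scaled (see below); "fingers": the opening, from -1 (shut) to 1 (fully open). In form: [{"tx": .., "ty": .., "tz": .., "twist": .., "fingers": ..}, ...]. A call has exactly 5 rows; each row shifts and turns the commanded pose from where the row before left it, along the tool's axes as they then stand; what a row does not reach is not made up. The controller multiplies each number of a shift by 15 cm and each number of a turn by 4 degrees. A row lasts 1/8 s, in which the tool goes at most 62.5 mm and 10.7 degrees, less where a joint would pass 70% of its speed; a pose out of reach is approached as far as the arm can. A call with a number of a shift or a turn outside -1 to 1 is refused whole. A call with a gripper value outside its range is refused whole. The fingers move at their own pace and stop on an object; "force" is the grip in N (left out, the last holds). Time passes only in rows, so rows that do not move let the fingers close, or fill a call up. It gives the time, the measured TCP pose, the force, the opening and the grip force at its end, in the units of the state.
- env.observe(): the state, without advancing time (a new reading comes with each control period).
- env.read_camera(name): name is "scene" or "side" or "wrist"; returns the picture (400x640x3 uint8, blue, green, red); there is no depth.
- env.camera_info(name): a dict with "intrinsics" (3x3 intrinsics, pixels), "extrinsics" (4x4, takes a point from camera to world coordinates). Camera axes: x right, y up, looking along -z (the intrinsics and any distortion apply to the point x, -y, -z); pixel columns grow to the right and rows downward; lengths in mm; the calibration is good to about 2 mm. A picture is of the moment at which its call begins: read the wrist's pose just before it. camera_info takes no time and is no camera call; for the wrist camera it gives the pose at the moment of the call.
- env.sign_off(): hands the job in; it is judged then, once.
Trained networks look in the newest picture that a camera, given by its name, has taken for a name from the list of things; names that differ only in an ending like _2 or _b are one class to them, and where a whole thing is asked for, a point or a joint stands for the part that bears it (a point fixed in the world has none). Each returns a list of dicts, best first, with "p" (0 to 1); they miss things now and then, are a little off and sometimes report something else, mostly with a low value. They report only what shows in the picture. A call takes as long as a camera call. They do not tell look-alikes from the thing itself.
- env.cut_out(camera, query): "region" (400x640 bool, what is visible of it).
- env.landmark_of(camera, query): "point" ([x, y, z] in mm, in the coordinates of the camera as it stood for that picture, good to about 4 mm: a listed point, or the origin of a listed thing).
The state is a dict: "time_s": time; "joint_positions": joint angles; "joint_velocities": joint speeds; "joint_efforts": joint torques, N m; "tool_pos": TCP position; "ee_rot": TCP orientation; "ft_force": force on the tool from outside, world axes, zero at the start; "torque": the same for the moment, N m; "grip_width": finger opening in mm; "grip_force": force on a finger pad.
Only numpy, scipy, OpenCV 4.12 (cv2) and the standard library are available. Lean on these libraries where they do the work, as an engineer would, in place of code of your own. Each camera call takes 0.05 s, during which the arm holds its last target. There are 200 camera calls.

## Working session

There is one attempt and no reset: what is moved stays moved. The work goes in short steps, Python scripts to look and compute and a tool call to move; the robot and the scene stay as the last step left them, time stands still between calls to the robot, and variables do not carry over. Pictures are saved under pics/ and viewed, at most 10 in all, crops included, and the job is handed in when it is done.

Besides the shell and the picture viewer there is one more tool, called in YAML: its name, and indented under it one key for each argument. send_rows: Moves the arm, as the interface text tells. Its arguments: {"type":"object","properties":{"moves":{"type":"array","items":{"type":"object","properties":{"tx":{"type":"number"},"ty":{"type":"number"},"tz":{"type":"number"},"twist":{"type":"number"},"fingers":{"type":"number"}}}},"force":{"type":"number"}},"required":["moves"]}

```bash
mkdir -p pics; ls
cat > h.py <<'E'
from station import env
import numpy as np, cv2
def T(cam): return np.array(env.camera_info(cam)["extrinsics"])
def lm(cam,q,n=4):
    E=T(cam); out=[]
    for d in env.landmark_of(cam,q)[:n]:
        p=E[:3,:3]@np.array(d["point"])+E[:3,3]; out.append((round(d["p"],2),p.round(1)))
    return out
E
python3 - <<'E'
from h import *
s=env.observe(); print(s["time_s"],s["tool_pos"],np.array(s["ee_rot"]).round(3).tolist(),s["ft_force"])
for c in ("scene","side"):
    cv2.imwrite(f"pics/{c}0.png",env.read_camera(c))
    for q in ("bed","gap","buffer_front_face","buffer_rear_face","pointer","mark","tin_front","tin_rear"):
        print(c,q,lm(c,q))
print(env.observe()["time_s"])
E
```

```text
pics
0.0 [204.19029932 483.22407541 238.67013825] [[-0.921, 0.389, -0.001], [0.389, 0.921, -0.001], [-0.0, -0.001, -1.0]] [ 0.36324695  0.90434301 -0.51034447]
scene bed [(0.85, array([512.1, -54.1,  -0.7]))]
scene gap []
scene buffer_front_face [(0.96, array([507. , -48.4,  50.6]))]
scene buffer_rear_face [(0.58, array([ 487.5, -273. ,   48.5]))]
scene pointer [(0.75, array([584.9,  40.2,  31.3]))]
scene mark [(0.59, array([6.557e+02, 1.048e+02, 5.000e-01])), (0.57, array([624.1, 202.5,   1.5])), (0.46, array([660.6, 265.3,  -3.4])), (0.21, array([752.4,  26.8,  -6.3]))]
scene tin_front []
scene tin_rear [(0.58, array([ 474.5, -363.8,  120.8])), (0.48, array([506. , -48.2,  52.2])), (0.32, array([ 739.8, -148.7,   -5.5]))]
side bed [(0.7, array([508.9, -54.6,  -1.1])), (0.16, array([ 737.9, -151.2,   -2.6]))]
side gap []
side buffer_front_face [(0.53, array([507. , -52.4,  50.7]))]
side buffer_rear_face [(0.87, array([ 486. , -270.6,   52.8])), (0.7, array([620.9, 209.5,  -1. ])), (0.17, array([584.4,  40.3,  30.2]))]
side pointer [(0.72, array([583.8,  37.3,  29.6]))]
side mark [(0.72, array([622.2, 206.7,  -2.7])), (0.65, array([648.6, 100.4,  -4.3])), (0.47, array([6.589e+02, 2.648e+02, 4.000e-01]))]
side tin_front [(0.79, array([516.8,  50.9, 116.7]))]
side tin_rear [(0.65, array([ 474.5, -366.2,  123.1]))]
0.9
```

View pics/scene0.png

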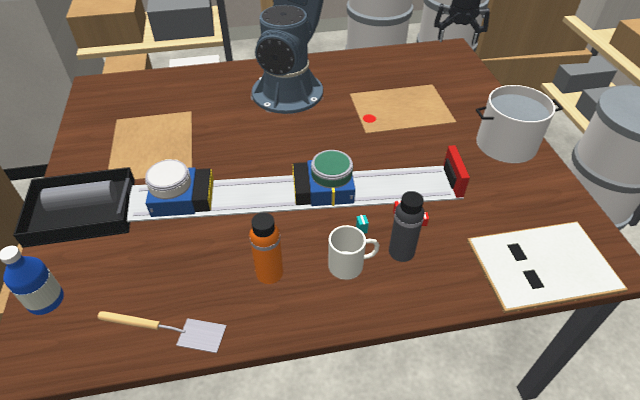

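View pics/side0.png

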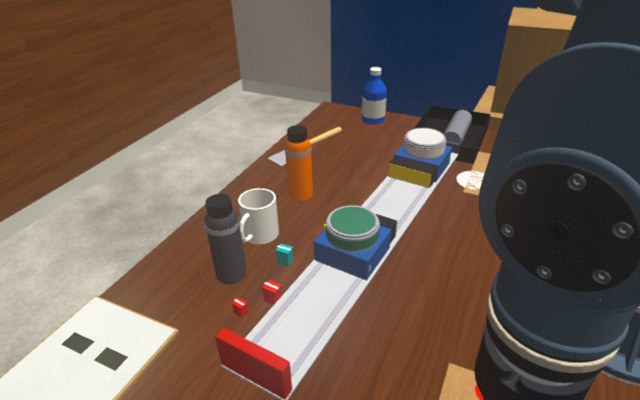

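```bash
cat >> h.py <<'E'
def ray(cam,uv,z,E=None):
    ci=env.camera_info(cam); E=np.array(ci["extrinsics"]) if E is None else E; K=np.array(ci["intrinsics"])
    d=np.linalg.inv(K)@[uv[0],uv[1],1]; d=E[:3,:3]@[d[0],-d[1],-d[2]]
    return E[:3,3]+d*(z-E[2,3])/d[2]
def blob(img,lo,hi,near=None,minA=15):
    m=cv2.inRange(cv2.cvtColor(img,cv2.COLOR_BGR2HSV),np.array(lo),np.array(hi))
    n,_,st,c=cv2.connectedComponentsWithStats(m)
    return [(c[i].round(2).tolist(),st[i].tolist()) for i in range(1,n) if st[i][4]>=minA]
E
python3 - <<'E'
from h import *
print(env.tip_reach)
s=cv2.imread("pics/side0.png"); c=cv2.imread("pics/scene0.png")
cr=np.hstack([cv2.resize(s[230:330,200:300],None,fx=4,fy=4,interpolation=cv2.INTER_CUBIC),cv2.resize(c[140:240,290:390],None,fx=4,fy=4,interpolation=cv2.INTER_CUBIC)])
cv2.imwrite("pics/crop.png",cr)
for cam,im in (("side",s),("scene",c)):
    print(cam,"green",blob(im,(60,60,40),(85,255,200),minA=100)); print("red",blob(im,(0,120,60),(6,255,255))+blob(im,(174,120,60),(180,255,255)))
    print("yel",blob(im,(20,130,80),(32,255,255),minA=4))
    print(T(cam)[:3,3].round(0))
print(T("wrist").round(2), np.array(env.camera_info("wrist")["intrinsics"]))
E
```

```text
8.0
side green [([352.52, 220.1], [331, 207, 44, 27, 951]), ([360.54, 242.95], [338, 233, 40, 17, 248])]
red [([271.27, 292.0], [262, 279, 20, 26, 340]), ([240.14, 307.79], [232, 297, 17, 21, 223]), ([253.66, 361.74], [215, 327, 77, 72, 2723]), ([478.51, 392.46], [475, 384, 9, 16, 76])]
yel [([409.43, 174.53], [389, 163, 43, 24, 573]), ([324.5, 225.5], [324, 223, 2, 6, 10])]
[253. 735. 679.]
scene green [([331.58, 162.56], [315, 151, 35, 24, 658]), ([331.12, 180.7], [312, 171, 40, 16, 250])]
red [([368.9, 118.0], [363, 114, 13, 9, 87]), ([457.5, 170.25], [443, 145, 27, 52, 657]), ([395.0, 205.82], [393, 201, 6, 13, 34]), ([425.54, 219.83], [422, 212, 7, 14, 59])]
yel [([292.56, 170.0], [292, 166, 2, 9, 16]), ([209.98, 188.22], [207, 169, 7, 41, 130]), ([294.0, 182.0], [294, 178, 1, 9, 9]), ([332.89, 196.16], [332, 188, 3, 18, 45]), ([295.0, 194.5], [295, 191, 1, 8, 8])]
[1398. -154.  935.]
[[ 3.9000e-01 -8.7000e-01 -2.9000e-01  1.2913e+02]
 [ 9.2000e-01  3.7000e-01  1.2000e-01  5.1491e+02]
 [-0.0000e+00 -3.2000e-01  9.5000e-01  3.7467e+02]
 [ 0.0000e+00  0.0000e+00  0.0000e+00  1.0000e+00]] [[331.40413048   0.         318.62679914]
 [  0.         331.40413048 196.20727507]
 [  0.           0.           1.        ]]
```

View pics/crop.png

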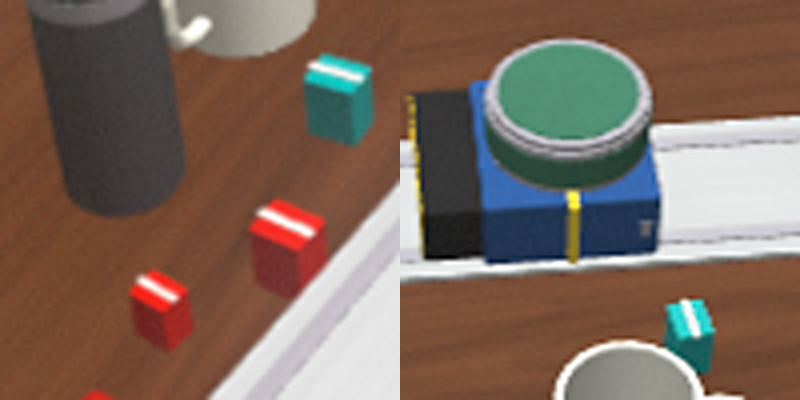

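Run:
```python
from h import *
f=lambda x,y:((x+.5)/4-.5+200,(y+.5)/4-.5+230)
print("clip",ray("side",f(289,218),40))
print("smallclip",ray("side",f(157,287),40))
g=lambda x,y:((x-400+.5)/4-.5+290,(y+.5)/4-.5+140)
print("ptr bottom z30",ray("scene",g(573,260),30),"z80",ray("scene",g(573,195),80))
for cam,uv in (("side",(352.52,220.1)),("scene",(331.58,162.56))): print("tin",ray(cam,uv,120))
print(env.observe()["time_s"])
```

```text
clip [619.09491789 204.66286616  40.        ]
smallclip [653.03129038 268.7318581   40.        ]
ptr bottom z30 [581.93198714  39.31875824  30.        ] z80 [571.7354152   40.34520481  80.        ]
tin [514.6881613   49.40011039 120.        ]
tin [518.49791241  47.29933436 120.        ]
0.9
```

send_rows:
  moves:
    - {"tx":-0.231,"ty":-0.212,"tz":0,"twist":-0.85,"fingers":1}
    - {"tx":-0.218,"ty":-0.225,"tz":0,"twist":-0.85,"fingers":1}
    - {"tx":-0.204,"ty":-0.238,"tz":0,"twist":-0.85,"fingers":1}
    - {"tx":-0.19,"ty":-0.25,"tz":0,"twist":-0.85,"fingers":1}
    - {"tx":-0.174,"ty":-0.261,"tz":0,"twist":-0.85,"fingers":1}

```text
time_s: 1.52
tool_pos: [302.3, 268.2, 239.5]
ee_rot: [[-0.995, 0.101, 0.0], [0.101, 0.995, 0.0], [-0.0, 0.0, -1.0]]
ft_force: [0.5, 0.6, -0.1]
grip_width: 85.5
grip_force: 0.0
```

send_rows:
  moves:
    - {"tx":-0.157,"ty":-0.27,"tz":0,"twist":0,"fingers":1}
    - {"tx":-0.157,"ty":-0.27,"tz":0,"twist":0,"fingers":1}
    - {"tx":-0.157,"ty":-0.27,"tz":0,"twist":0,"fingers":1}
    - {"tx":-0.157,"ty":-0.27,"tz":0,"twist":0,"fingers":1}
    - {"tx":-0.157,"ty":-0.27,"tz":0,"twist":0,"fingers":1}

```text
time_s: 2.15
tool_pos: [398.7, 54.5, 239.6]
ee_rot: [[-0.995, 0.103, 0.001], [0.103, 0.995, 0.0], [-0.001, 0.0, -1.0]]
ft_force: [-0.2, -0.3, 0.5]
grip_width: 85.1
grip_force: 0.0
```

send_rows:
  moves:
    - {"tx":-0.157,"ty":-0.27,"tz":0,"twist":0,"fingers":1}
    - {"tx":-0.157,"ty":-0.27,"tz":0,"twist":0,"fingers":1}
    - {"tx":-0.157,"ty":-0.27,"tz":0,"twist":0,"fingers":1}
    - {"tx":-0.157,"ty":-0.27,"tz":0,"twist":0,"fingers":1}
    - {"tx":-0.157,"ty":-0.27,"tz":0,"twist":0,"fingers":1}

```text
time_s: 2.78
tool_pos: [494.9, -159.1, 239.4]
ee_rot: [[-0.995, 0.103, 0.0], [0.103, 0.995, -0.0], [-0.0, -0.0, -1.0]]
ft_force: [0.2, -0.3, 0.2]
grip_width: 85.6
grip_force: 0.0
```

```bash
cat >> h.py <<'E'
u=np.array([0.102,0.9948]); TIN0={"side":(514.69,49.40),"scene":(518.50,47.30)}
def track(cams=("side","scene")):
    """carriage displacement (mm) along the runway since the start, from the green tin top"""
    r=[]
    for c in cams:
        t=env.observe()["time_s"]; im=env.read_camera(c)
        b=max(blob(im,(60,60,40),(85,255,200),minA=100),key=lambda b:b[1][4])
        r.append((c,round(t,3),round(float((ray(c,b[0],120)[:2]-TIN0[c])@u),2),b[1][4]))
    return r
E
python3 - <<'E'
from h import *
print(track())
cv2.imwrite("pics/w1.png",env.read_camera("wrist"))
for q in ("buffer_front_face","buffer_rear_face","gap"): print(q,lm("wrist",q))
E
```

```text
[('side', 2.775, -0.03, 953), ('scene', 2.825, 0.05, 659)]
buffer_front_face []
buffer_rear_face [(0.58, array([ 479.4, -265.5,   54.9]))]
gap []
```

View pics/w1.png

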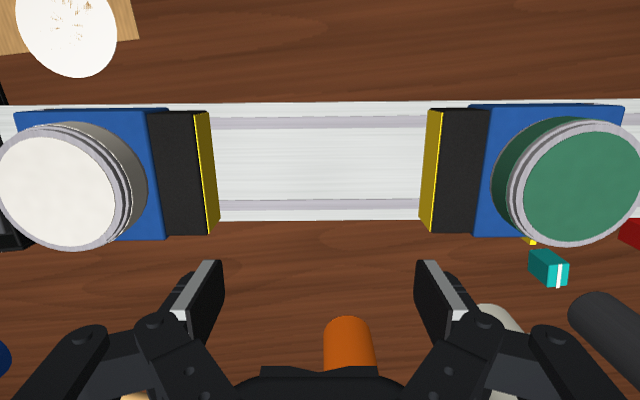

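send_rows:
  moves:
    - {"tx":0,"ty":0,"tz":0.24,"twist":0,"fingers":1}
    - {"tx":0,"ty":0,"tz":0.24,"twist":0,"fingers":1}
    - {"tx":0,"ty":0,"tz":0.24,"twist":0,"fingers":1}
    - {"tx":0,"ty":0,"tz":0.24,"twist":0,"fingers":1}
    - {"tx":0,"ty":0,"tz":0.24,"twist":0,"fingers":1}

```text
time_s: 3.7
tool_pos: [494.3, -156.4, 58.8]
ee_rot: [[-0.995, 0.101, 0.001], [0.101, 0.995, -0.0], [-0.001, -0.0, -1.0]]
ft_force: [-0.2, 0.1, -0.1]
grip_width: 85.4
grip_force: 0.0
```

```bash
cat > sim.py <<'E'
import numpy as np
# hand h, carriage displacement x (m). front contact when h-x > gf ; rear when x-h > gr
def sim(hpts,x0,v0,m,gf,gr,h0,dt=0.001,k=30.,c=.6,b=.4,mu=.008):
    """hpts: list of (duration, shift m) rows; returns arrays t,h,x,v,cf,cr"""
    x,v,h,t=x0,v0,h0,0.; out=[]
    for d,s in hpts:
        n=max(1,round(d/dt)); vh=s/d
        for _ in range(n):
            h+=vh*dt; t+=dt
            cf=max(0,h-x-gf); cr=max(0,x-h-gr); F=0
            if cf>0: F+=max(0,k*cf+c*(vh-v))
            if cr>0: F-=max(0,k*cr+c*(v-vh))
            if abs(v)<1e-5 and abs(F)<mu: v=0
            else:
                a=(F-b*v-mu*np.sign(v if v else F))/m; vn=v+a*dt
                v=0. if v*vn<0 and abs(F)<mu else vn
            x+=v*dt; out.append((t,h,x,v,cf,cr))
    return np.array(out)
E
python3 - <<'E'
from h import *; from sim import *
print(track(),env.observe()["tool_pos"])
cv2.imwrite("pics/side1.png",env.read_camera("side"))
R=1/8
for m in (2.1,3.1,4.1):
    o=sim([(R,.02),(R,.02)]+[(R,.0075)]*14,0,0,m,.053,.053,0)
    print(m); print((o[124::125]*1000)[:, :6].round(0).astype(int).tolist())
E
```

```text
[('side', 3.7, -0.02, 953), ('scene', 3.75, -0.0, 658)] [ 491.89104958 -155.73233798   56.75162518]
2.1
[[125, 20, 0, 0, 0, 0], [250, 40, 0, 0, 0, 0], [375, 47, 0, 0, 0, 0], [500, 55, 0, 1, 2, 0], [625, 62, 1, 12, 9, 0], [750, 70, 3, 33, 14, 0], [875, 78, 9, 58, 15, 0], [1000, 85, 18, 82, 14, 0], [1125, 93, 30, 101, 10, 0], [1250, 100, 43, 109, 4, 0], [1375, 108, 56, 107, 0, 0], [1500, 115, 70, 104, 0, 0], [1625, 123, 82, 102, 0, 0], [1750, 130, 95, 99, 0, 0], [1875, 138, 107, 96, 0, 0], [2000, 145, 119, 93, 0, 0]]
3.1
[[125, 20, 0, 0, 0, 0], [250, 40, 0, 0, 0, 0], [375, 47, 0, 0, 0, 0], [500, 55, 0, 1, 2, 0], [625, 62, 0, 8, 9, 0], [750, 70, 2, 23, 15, 0], [875, 78, 7, 43, 18, 0], [1000, 85, 13, 65, 19, 0], [1125, 93, 23, 85, 17, 0], [1250, 100, 34, 100, 13, 0], [1375, 108, 47, 109, 7, 0], [1500, 115, 61, 111, 1, 0], [1625, 123, 75, 109, 0, 0], [1750, 130, 88, 107, 0, 0], [1875, 138, 102, 104, 0, 0], [2000, 145, 115, 103, 0, 0]]
4.1
[[125, 20, 0, 0, 0, 0], [250, 40, 0, 0, 0, 0], [375, 47, 0, 0, 0, 0], [500, 55, 0, 0, 2, 0], [625, 62, 0, 6, 9, 0], [750, 70, 2, 18, 15, 0], [875, 78, 5, 34, 19, 0], [1000, 85, 11, 53, 22, 0], [1125, 93, 18, 71, 21, 0], [1250, 100, 28, 88, 19, 0], [1375, 108, 40, 101, 14, 0], [1500, 115, 53, 110, 9, 0], [1625, 123, 67, 112, 2, 0], [1750, 130, 81, 111, 0, 0], [1875, 138, 95, 109, 0, 0], [2000, 145, 109, 107, 0, 0]]
```

View pics/side1.png

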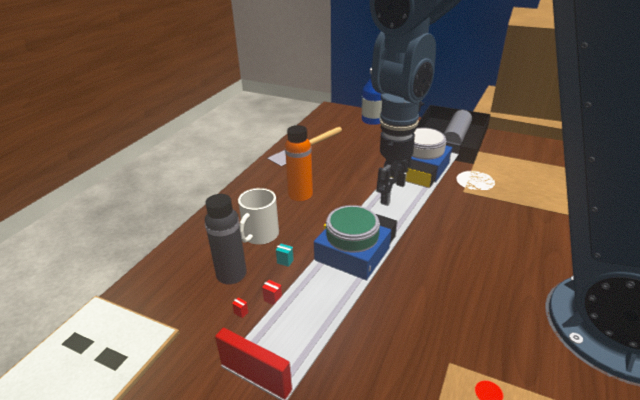

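send_rows:
  moves:
    - {"tx":0,"ty":0.13,"tz":0,"twist":0,"fingers":1}
    - {"tx":0,"ty":0.13,"tz":0,"twist":0,"fingers":1}
    - {"tx":0,"ty":0.053,"tz":0,"twist":0,"fingers":1}
    - {"tx":0,"ty":0.053,"tz":0,"twist":0,"fingers":1}
    - {"tx":0,"ty":0.053,"tz":0,"twist":0,"fingers":1}

```text
time_s: 4.47
tool_pos: [501.2, -94.7, 59.8]
ee_rot: [[-0.995, 0.103, 0.001], [0.103, 0.995, -0.0], [-0.001, -0.0, -1.0]]
ft_force: [0.3, -0.9, 0.3]
grip_width: 85.4
grip_force: 0.3
```

Run:
```python
from h import *
print(track(("side",)),env.observe()["tool_pos"],env.observe()["ft_force"])
```

```text
[('side', 4.475, 0.84, 956)] [501.21549919 -94.04068674  59.6332662 ] [0.3484268  0.50796824 0.10915478]
```

send_rows:
  moves:
    - {"tx":0,"ty":0.053,"tz":0,"twist":0,"fingers":1}
    - {"tx":0,"ty":0.053,"tz":0,"twist":0,"fingers":1}
    - {"tx":0,"ty":0.053,"tz":0,"twist":0,"fingers":1}
    - {"tx":0,"ty":0.053,"tz":0,"twist":0,"fingers":1}
    - {"tx":0,"ty":0.053,"tz":0,"twist":0,"fingers":1}

```text
time_s: 5.15
tool_pos: [505.0, -54.9, 59.3]
ee_rot: [[-0.995, 0.103, -0.0], [0.103, 0.995, -0.0], [0.0, -0.0, -1.0]]
ft_force: [-0.2, -0.1, -0.0]
grip_width: 85.3
grip_force: 0.2
```

Run:
```python
from h import *; from sim import *
from scipy.optimize import least_squares
a=track(("side","side")); print(a,env.observe()["tool_pos"],env.observe()["ft_force"])
R=1/8
rows=[(R,.0195)]*2+[(R,.00795)]*3+[(.05,1e-9)]+[(R,.00795)]*5+[(.05,1e-9)]*1
ts=[.625,1.3,1.35]; meas=[.84,a[0][2],a[1][2]]
def f(p):
    o=sim(rows,0,0,p[0],p[1],.053,0); return [np.interp(t,o[:,0],o[:,2])*1000-q for t,q in zip(ts,meas)]
r=least_squares(f,[3.1,.050],diff_step=.02); print(r.x,r.fun); o=sim(rows,0,0,*r.x,.053,0); print((o[-1]*1000).round(1))
```

```text
[('side', 5.15, 41.18, 1049), ('side', 5.2, 46.69, 1061)] [505.04717254 -54.64737755  59.27611705] [-0.52075877 -0.23499565  0.36438951]
[2.95846094 0.05117985] [-0.02144095  0.06927075 -0.06563531]
[1350.   102.6   46.6  108.2    4.9    0. ]
```

```bash
cat > plan1.py <<'E'
from sim import *
from scipy.optimize import least_squares
R=.125; m,gf,gr=2.958,.0512,.0548
def rows(a,b): return [(R,-a)]*3+[(R,b)]*2+[(.05,0)]+[(R,b)]*5+[(.05,0)]+[(R,b)]*3
def run(a,b,m=m,gr=gr): return sim(rows(a,b),.0466,.1082,m,gf,gr,.1026)
f=lambda p:[(run(*p)[-1,2]-.1675)*100,run(*p)[-1,3]*100]
if __name__=="__main__":
    r=least_squares(f,[.019,.0065],diff_step=.02); print(r.x*1000/150,r.fun)
    for kw in ({},{"gr":.052},{"gr":.058},{"m":2.8}):
        o=run(*r.x,**kw); print(kw,(o[124::125]*1000).round(0).astype(int)[:,[1,2,3,5]].tolist())
E
python3 plan1.py
```

```text
[0.10997024 0.03978254] [1.36279876e-12 0.00000000e+00]
{} [[86, 60, 106, 0], [70, 73, 104, 0], [53, 86, 102, 0], [59, 99, 100, 0], [65, 111, 98, 0], [69, 123, 96, 0], [75, 135, 90, 5], [81, 145, 77, 10], [87, 154, 61, 12], [92, 160, 43, 13], [96, 165, 25, 14], [102, 167, 10, 10], [108, 167, 1, 5]]
{'gr': 0.052} [[86, 60, 106, 0], [70, 73, 104, 0], [53, 86, 102, 0], [59, 99, 100, 0], [65, 111, 98, 0], [69, 123, 95, 2], [75, 134, 85, 8], [81, 144, 71, 11], [87, 152, 53, 13], [92, 157, 35, 13], [96, 161, 18, 13], [102, 162, 6, 8], [108, 162, 0, 2]]
{'gr': 0.058} [[86, 60, 106, 0], [70, 73, 104, 0], [53, 86, 102, 0], [59, 99, 100, 0], [65, 111, 98, 0], [69, 123, 96, 0], [75, 135, 93, 2], [81, 146, 84, 7], [87, 156, 70, 11], [92, 163, 53, 13], [96, 169, 34, 15], [102, 172, 17, 12], [108, 173, 5, 7]]
{'m': 2.8} [[86, 60, 106, 0], [70, 73, 104, 0], [53, 86, 102, 0], [59, 98, 99, 0], [65, 111, 97, 0], [69, 123, 95, 0], [75, 134, 89, 5], [81, 145, 77, 9], [87, 153, 60, 12], [92, 160, 42, 12], [96, 164, 24, 13], [102, 166, 9, 9], [108, 166, 2, 4]]
```

send_rows:
  moves:
    - {"tx":0,"ty":-0.11,"tz":0,"twist":0,"fingers":1}
    - {"tx":0,"ty":-0.11,"tz":0,"twist":0,"fingers":1}
    - {"tx":0,"ty":-0.11,"tz":0,"twist":0,"fingers":1}
    - {"tx":0,"ty":0.04,"tz":0,"twist":0,"fingers":1}
    - {"tx":0,"ty":0.04,"tz":0,"twist":0,"fingers":1}

```text
time_s: 5.88
tool_pos: [501.0, -92.8, 59.3]
ee_rot: [[-0.995, 0.104, -0.0], [0.104, 0.995, 0.0], [0.0, 0.0, -1.0]]
ft_force: [-0.0, -0.1, -0.7]
grip_width: 85.4
grip_force: 0.0
```

Run:
```python
from h import *; import plan1 as P; from sim import *
from scipy.optimize import least_squares
a=track(("side",)); print(a,env.observe()["tool_pos"])
R=.125; x1=a[0][2]/1000
o=sim([(R,-.0165)]*3+[(R,.006)]*2,.0466,.1082,P.m,P.gf,P.gr,.1026); print("pred",(o[-1]*1000).round(1))
h1,v1=o[-1,1],o[-1,3]+(x1-o[-1,2])/.625
run=lambda p,gr=P.gr: sim([(.05,0)]+[(R,p[0])]*5+[(.05,0)]+[(R,p[1])]*4,x1,v1,P.m,P.gf,gr,h1)
r=least_squares(lambda p:[(run(p)[-1,2]-.1675)*100,run(p)[-1,3]*100],[.006,.006],diff_step=.02); print(r.x/.15,r.fun)
for gr in (.0548,.052,.058): print((run(r.x,gr)[124::125]*1000).round(0).astype(int)[:,[1,2,3,5]].tolist())
```

```text
[('side', 5.875, 115.72, 1255)] [501.1248476  -91.93971477  59.2754535 ]
pred [625.   65.1 110.9  97.8   0.    0. ]
[0.04386163 0.03972503] [1.42218515e-08 0.00000000e+00]
[[69, 129, 100, 5], [76, 140, 88, 10], [82, 150, 70, 13], [89, 158, 51, 14], [95, 163, 33, 13], [99, 166, 16, 12], [105, 167, 4, 7], [111, 168, -1, 2], [117, 168, 0, 0]]
[[69, 128, 97, 7], [76, 140, 82, 12], [82, 149, 63, 14], [89, 155, 43, 14], [95, 159, 25, 12], [99, 162, 11, 11], [105, 162, 1, 5], [111, 162, 0, 0], [117, 162, 0, 0]]
[[69, 129, 103, 2], [76, 141, 94, 7], [82, 152, 79, 12], [89, 161, 60, 14], [95, 167, 42, 14], [99, 171, 23, 14], [105, 173, 8, 10], [111, 173, 0, 4], [117, 173, -1, 0]]
```

Run:
```python
import plan1 as P; from sim import *
from scipy.optimize import least_squares
R=.125; x1,v1,h1=.1157,.0978,.065
run=lambda p,gr=P.gr: sim([(.05,0)]+[(R,p[0])]*5+[(.05,0)]+[(R,p[1])]*4,x1,v1,P.m,P.gf,gr,h1)
r=least_squares(lambda p:[(run(p)[-1,2]-.1675)*100,run(p)[-1,3]*100],[.006,.006],diff_step=.02); print(r.x/.15,r.fun)
for gr in (.0548,.052,.058): print((run(r.x,gr)[124::125]*1000).round(0).astype(int)[:,[1,2,3,5]].tolist())
```

```text
[0.04425166 0.03074896] [7.87742094e-10 0.00000000e+00]
[[69, 128, 93, 4], [76, 139, 83, 8], [82, 148, 68, 11], [89, 156, 52, 12], [96, 161, 36, 11], [99, 165, 22, 11], [104, 167, 10, 8], [108, 167, 2, 4], [113, 168, 0, 0]]
[[69, 128, 90, 6], [76, 138, 77, 10], [82, 147, 60, 12], [89, 153, 43, 12], [96, 158, 29, 10], [99, 160, 16, 9], [104, 162, 7, 6], [108, 162, 2, 2], [113, 162, 2, 0]]
[[69, 128, 96, 1], [76, 139, 89, 6], [82, 150, 76, 9], [89, 158, 61, 11], [96, 165, 45, 11], [99, 170, 29, 12], [104, 172, 14, 11], [108, 173, 3, 7], [113, 173, -2, 2]]
```

send_rows:
  moves:
    - {"tx":0,"ty":0.044,"tz":0,"twist":0,"fingers":1}
    - {"tx":0,"ty":0.044,"tz":0,"twist":0,"fingers":1}
    - {"tx":0,"ty":0.044,"tz":0,"twist":0,"fingers":1}
    - {"tx":0,"ty":0.044,"tz":0,"twist":0,"fingers":1}
    - {"tx":0,"ty":0.044,"tz":0,"twist":0,"fingers":1}

```text
time_s: 6.55
tool_pos: [504.6, -59.4, 59.3]
ee_rot: [[-0.995, 0.103, -0.0], [0.103, 0.995, -0.0], [0.0, -0.0, -1.0]]
ft_force: [-0.4, -0.1, 0.1]
grip_width: 85.4
grip_force: 0.2
```

Run:
```python
from h import *; import plan1 as P; from sim import *
from scipy.optimize import least_squares
a=track(("side",)); print(a,env.observe()["tool_pos"])
R=.125; x2=a[0][2]/1000
A=[(.05,0)]+[(R,.0066)]*5
# fit rear contact offset to the measured place
gr=least_squares(lambda p:[(sim(A,.1157,.0978,P.m,P.gf,p[0],.065)[-1,2]-x2)*100],[P.gr],diff_step=.01).x[0]
o=sim(A,.1157,.0978,P.m,P.gf,gr,.065); print("gr",gr,(o[-1]*1000).round(1))
run=lambda p: sim([(.05,0)]+[(R,p[0])]*2+[(R,p[1])]*3+[(.1,0)],x2,o[-1,3],P.m,P.gf,gr,o[-1,1])
r=least_squares(lambda p:[(run(p)[-1,2]-.1675)*100,run(p)[-1,3]*100],[.004,.006],diff_step=.02); print(r.x/.15,r.fun)
print((run(r.x)[49::125]*1000).round(0).astype(int)[:,[1,2,3,5]].tolist())
```

```text
[('side', 6.55, 168.53, 1442)] [504.62038286 -58.88491864  59.29979983]
gr 0.05934535688205448 [675.   98.  168.5  42.7   0.   11.1]
[-0.01756571  0.30286288] [-0.00043633  0.00125714]
[[98, 170, 36, 13], [95, 174, 13, 19], [93, 174, -13, 22], [138, 172, -15, 0], [184, 170, -15, 0], [229, 168, -11, 0]]
```

Run:
```python
import plan1 as P; from sim import *
R=.125
for gr,v in ((.0593,.0427),(.0593,.046),(.0593,.039)):
  for p,q in ((-.02,-.01),(-.02,0),(0,0),(-.03,.05),(0,.05),(-.02,.03)):
    o=sim([(.05,0),(R,p*.15),(R,q*.15),(R,.035),(R,.035),(R,0),(2,0)],.1685,v,P.m,P.gf,gr,.098)
    print(v,p,q,"max",round(o[:,2].max()*1000,1),"vmin",round(o[:,3].min()*1000,1),"v@",(o[[299,424,674],3]*1000).round(1),"x@",(o[[299,674,-1],2]*1000).round(1))
```

```text
0.0427 -0.02 -0.01 max 173.9 vmin -16.6 v@ [-13.1 -16.2 -15. ] x@ [173.5 167.6 146.2]
0.0427 -0.02 0 max 174.0 vmin -14.8 v@ [-11.9 -14.4 -13.2] x@ [173.6 168.3 150.1]
0.0427 0 0 max 174.3 vmin -8.4 v@ [-6.4 -8.1 -7.1] x@ [174.2 171.3 163.8]
0.0427 -0.03 0.05 max 173.8 vmin -9.5 v@ [-8.6 -9.1 -8.1] x@ [173.6 170.3 161. ]
0.0427 0 0.05 max 174.5 vmin -0.7 v@ [-0.5 -0.4  0. ] x@ [174.5 174.4 174.4]
0.0427 -0.02 0.03 max 174.0 vmin -9.6 v@ [-8.3 -9.2 -8.2] x@ [173.8 170.4 160.9]
0.046 -0.02 -0.01 max 174.6 vmin -15.4 v@ [-11.5 -15.1 -13.9] x@ [174.3 168.9 149.5]
0.046 -0.02 0 max 174.7 vmin -13.5 v@ [-10.3 -13.2 -12.1] x@ [174.4 169.6 153.4]
0.046 0 0 max 175.1 vmin -7.1 v@ [-4.8 -6.8 -5.9] x@ [175.  172.6 167.2]
0.046 -0.03 0.05 max 174.5 vmin -8.1 v@ [-7.  -7.7 -6.8] x@ [174.4 171.6 164.6]
0.046 0 0.05 max 175.4 vmin 0.0 v@ [1.2 0.4 0. ] x@ [175.3 175.4 175.4]
0.046 -0.02 0.03 max 174.7 vmin -8.3 v@ [-6.7 -7.9 -7. ] x@ [174.6 171.7 164.4]
0.039 -0.02 -0.01 max 173.2 vmin -18.0 v@ [-15.  -17.6 -16.3] x@ [172.6 166.2 142.6]
0.039 -0.02 0 max 173.2 vmin -16.2 v@ [-13.7 -15.7 -14.6] x@ [172.7 166.9 146.4]
0.039 0 0 max 173.5 vmin -9.9 v@ [-8.2 -9.5 -8.5] x@ [173.3 169.9 159.9]
0.039 -0.03 0.05 max 173.1 vmin -11.1 v@ [-10.4 -10.6  -9.6] x@ [172.7 168.8 156.9]
0.039 0 0.05 max 173.6 vmin -2.4 v@ [-2.2 -2.  -1.3] x@ [173.6 172.9 172.6]
0.039 -0.02 0.03 max 173.2 vmin -11.1 v@ [-10.1 -10.7  -9.7] x@ [172.9 168.9 156.9]
```

send_rows:
  moves:
    - {"tx":0,"ty":0,"tz":0,"twist":0,"fingers":1}
    - {"tx":0,"ty":0.03,"tz":0,"twist":0,"fingers":1}
    - {"tx":0,"ty":0.23,"tz":0,"twist":0,"fingers":1}
    - {"tx":0,"ty":0.2,"tz":0,"twist":0,"fingers":1}
    - {"tx":0,"ty":0,"tz":0,"twist":0,"fingers":1}

```text
time_s: 7.22
tool_pos: [511.9, 10.0, 59.3]
ee_rot: [[-0.995, 0.101, 0.0], [0.101, 0.995, -0.0], [-0.0, 0.0, -1.0]]
ft_force: [0.1, -0.8, -0.5]
grip_width: 85.7
grip_force: 0.0
```

Run:
```python
from h import *
print(track(("side","scene","side")),env.observe()["tool_pos"])
```

```text
[('side', 7.225, 174.42, 1474), ('scene', 7.275, 174.17, 641), ('side', 7.325, 174.35, 1477)] [511.60229653   8.18804609  59.28881317]
```

send_rows:
  moves:
    - {"tx":0,"ty":0,"tz":-0.1,"twist":0,"fingers":1}
    - {"tx":0,"ty":0,"tz":-0.2,"twist":0,"fingers":1}
    - {"tx":0,"ty":0,"tz":-0.3,"twist":0,"fingers":1}
    - {"tx":0,"ty":0,"tz":-0.3,"twist":0,"fingers":1}
    - {"tx":0,"ty":0,"tz":-0.3,"twist":0,"fingers":1}

```text
time_s: 8.0
tool_pos: [511.4, 8.0, 242.0]
ee_rot: [[-0.995, 0.104, 0.001], [0.104, 0.995, -0.0], [-0.001, -0.0, -1.0]]
ft_force: [0.5, 0.3, -0.4]
grip_width: 85.7
grip_force: 0.0
```

Run:
```python
from h import *
print(track(("side","scene")))
E1=T("wrist"); w=env.read_camera("wrist"); s=env.read_camera("side")
for q in ("pointer","mark"):
    for c in ("wrist","side"): print(q,c,lm(c,q))
np.save("E1.npy",E1); cv2.imwrite("pics/wr_raw.png",w)
cv2.imwrite("pics/w2.png",np.vstack([w[:,:],cv2.resize(s[230:330,220:380],(640,400),interpolation=cv2.INTER_CUBIC)])[:600] if 0 else w)
cv2.imwrite("pics/s2.png",cv2.resize(s[230:330,220:380],(800,500),interpolation=cv2.INTER_CUBIC))
print(env.observe()["time_s"],env.observe()["tool_pos"])
```

```text
[('side', 8.0, 174.38, 1470), ('scene', 8.05, 174.29, 641)]
pointer wrist []
pointer side []
mark wrist [(0.87, array([614.9, 208. ,  -7.7])), (0.86, array([641.9,  98.7,  -7.7])), (0.62, array([653.8, 261.2,  -9. ]))]
mark side [(0.76, array([648.8, 102.1,  -2.1])), (0.48, array([660. , 264.5,  -0.8]))]
8.4 [510.96849688   8.44364712 238.30461028]
```

View pics/w2.png

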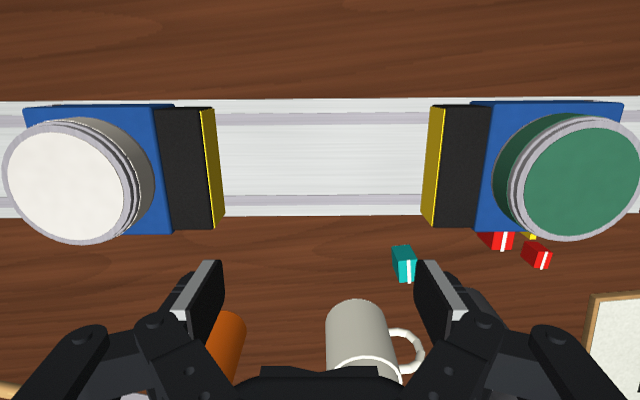

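View pics/s2.png

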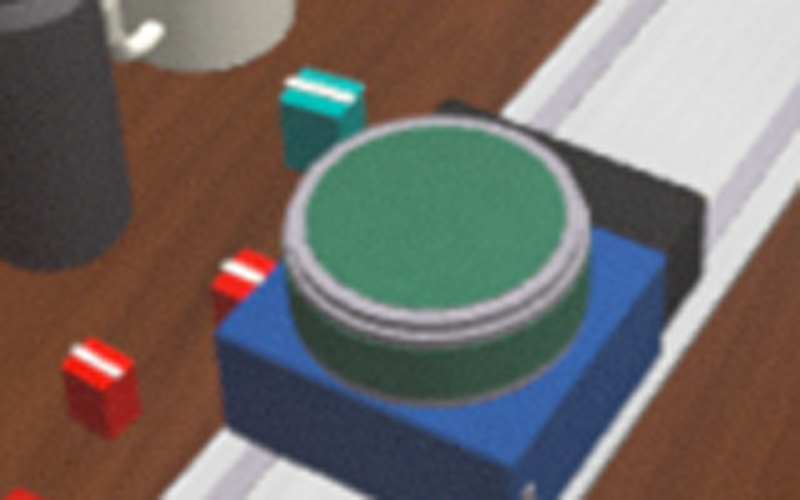

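send_rows:
  moves:
    - {"tx":-0.1,"ty":0.2,"tz":-0.16,"twist":0,"fingers":1}
    - {"tx":-0.18,"ty":0.26,"tz":-0.16,"twist":0,"fingers":1}
    - {"tx":-0.18,"ty":0.27,"tz":-0.08,"twist":0,"fingers":1}
    - {"tx":-0.18,"ty":0.26,"tz":0,"twist":0,"fingers":1}
    - {"tx":-0.18,"ty":0.26,"tz":0,"twist":0,"fingers":1}

```text
time_s: 9.02
tool_pos: [654.0, 183.7, 298.3]
ee_rot: [[-0.995, 0.103, -0.001], [0.103, 0.995, -0.001], [0.001, -0.001, -1.0]]
ft_force: [1.0, 0.6, -0.1]
grip_width: 85.4
grip_force: 0.0
```

Run:
```python
from h import *
env.read_camera("side")
E1=T("wrist"); w=env.read_camera("wrist"); print(lm("wrist","pointer"),lm("wrist","mark"))
np.save("E2.npy",E1); cv2.imwrite("pics/w3.png",w); print(E1.round(2).tolist())
print(env.observe()["time_s"],env.observe()["tool_pos"]); print(track(("scene",)))
```

```text
[(0.78, array([595. , 211.7,  32.8]))] [(0.77, array([615.3, 202.3,   1.6])), (0.63, array([650.4, 256.9,   1.3])), (0.58, array([6.468e+02, 9.480e+01, 3.000e-01]))]
[[0.1, -0.95, -0.31, 575.62], [0.99, 0.09, 0.03, 195.68], [-0.0, -0.31, 0.95, 431.26], [0.0, 0.0, 0.0, 1.0]]
9.225 [653.25120089 183.08657237 297.07781179]
[('scene', 9.225, 174.19, 643)]
```

View pics/w3.png

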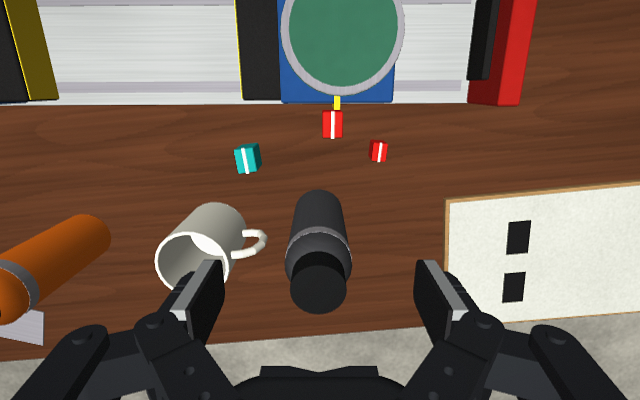

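Run:
```python
from h import *
w=cv2.imread("pics/w3.png"); E=np.load("E2.npy")
y=blob(w[90:115,320:350],(20,130,80),(32,255,255),minA=4); print(y)
hs=cv2.cvtColor(w,cv2.COLOR_BGR2HSV)[108:140,320:346]; m=((hs[...,1]<60)&(hs[...,2]>170)); v,x=np.nonzero(m); print(v.min()+108,v.max()+108,[round(float(x[v==r].mean()+320),1) for r in np.unique(v)])
px,py=y[0][0][0]+320,y[0][0][1]+90; c=(x[v<20].mean()+320,v[v<20].mean()+108)
M=ray("wrist",(x[:].mean()+320,v.mean()+108),40,E); print("clip",M,(px,py))
for z in (30,55,80):
    P=ray("wrist",(px,py),z,E); print(z,P,"dy",(P-M)[:2]@u)
```

```text
[([16.28, 12.84], [12, 6, 9, 14, 95])]
111 138 [332.0, 332.0, 332.0, 332.0, 332.0, 332.0, 332.0, 332.0, 332.0, 332.0, 332.0, 332.0, 332.0, 332.0, 332.0, 332.0, 332.0, 332.0, 332.0, 332.0, 332.0, 332.0, 332.0, 332.0, 332.0, 332.0, 332.0, 332.0]
clip [618.1275898  207.00040943  40.        ] (336.28, 102.84)
30 [594.97492773 214.42857832  30.        ] dy 5.027970887411257
55 [593.76890192 213.26037157  55.        ] dy 3.742824170679239
80 [592.56287611 212.09216481  80.        ] dy 2.4576774539472317
```

Run:
```python
from h import *
print(env.sign_off())
```

```text
the job is handed in; nothing more can be done
None
```

I handed the job in; no verdict was returned. The carriage got up to about 0.11 m/s, was braked from the rear buffer and stands still by itself with its pointer about 3–7 mm past the clip's centre line (within the 12 mm allowed), and the hand is lifted clear.

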